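# Make room and pop the cuvette reader's flap

### The job

Open the cuvette reader: first push the yellow pipette-tip box over the worktop, out of the way of the flap that will fold over to that side, then press the flap down at its white mark until its catch lets go and take the finger away, so that it pops and swings fully open by itself, and watch it for about a second to be sure that it stays open. Use only the outside of the fingers: grasp and lift nothing, press gently, and leave the other things where they are.

Things in the scene. Friction and masses are not known exactly. Their poses are not given: they have to be found in the camera images.
- reader: White cuvette reader, 106 (x) x 134 (y) x 42 mm high, fixed, yaw up to 0.3 rad. Origin: centre of its underside; x away from the robot, y left (hinge side), z up. A blue flap, 80 (x) x 83 (y) x 5 mm, lies flush in its top (upper face z = 42.5 mm), hinged along y = +60 mm; its free edge is at y = -25 mm. Right of that: panel with display and keys, no function.
- reader_flap (a joint): Blue flap's angle: 0 latched, -0.075 pressed to its stop (5.5 mm down at the mark), 3.05 fully open, level beyond the reader's left side. Pressing the mark 3 to 4 mm down (-0.045, about 4 N) frees the catch, for good; as the finger rises, a damped spring swings the flap open in some 3 s, following the finger. Things over 40 mm high within 85 mm left of the hinge stop it.
- reader_press_mark (a point): Centre of the white round mark, 18 mm across, on the flap's upper face, 73 mm from the hinge line (12 mm from the free edge); moves with the flap.
- reader_hinge (a point): Middle of the flap's hinge line, 40 mm above the worktop, at x = 0, y = +60 mm in the reader's frame; axes as the reader's. The open flap covers 85 mm beyond it along +y and 40 mm to either side along x.
- tip_box: Yellow pipette-tip box with a clear fixed lid, 88 (its x) x 124 (its y) x 67 mm high, about 0.2 kg, loose, upright walls. It stands on the worktop left of the reader, a long side towards it (its y axis roughly along the reader's x, either way), 35 to 65 mm of free worktop between. Origin: centre of its underside, z up.
- red_cup: Bystander, right of the reader: sample cup with red lid, 58 mm across, 68 mm high; origin: centre of its underside. Not to be moved.
- petri_dish: Bystander, right of the reader: pink petri dish with lid, 90 mm across, 16 mm high; origin: centre of its underside. Not to be moved.
- marker: Bystander, right of the reader: black and white marker pen lying flat, 130 mm long, 13 mm thick; origin: centre of its underside. Not to be moved.
- brown_bottle: Bystander, right of the reader: brown reagent bottle with black cap, 60 mm across, 98 mm high; origin: centre of its underside. Not to be moved.
- timer: Bystander, right of the reader: white bench timer, 62 x 66 x 17 mm; origin: centre of its underside. Not to be moved.
Mind the look-alikes: they are no part of the job. Leave any orange look-alike of the tip_box alone.

How it is judged:
On the way, in this order (a step that is already met when the one before it is completed fails the run):
1. the tip box has been pushed out of the flap's way while the flap is still latched shut ((y of tip_box in the frame of reader above 0.188 m or y of tip_box in the frame of reader below -0.06 m or x of tip_box in the frame of reader above 0.082 m or x of tip_box in the frame of reader below -0.082 m) and height (world z) of tip_box below 0.008 m and angle between tip_box's own z axis and vertical below 0.12 rad and value of joint reader_flap between -0.02 and 0.08 rad), for 0.2 s.
2. the flap is pressed down at its mark, to free the catch (value of joint reader_flap below -0.03 rad and contact force between the fingers and reader above 0.5 N).
3. the flap has swung fully open by itself and stays so for a second, untouched (value of joint reader_flap above 2.9 rad and contact force between each of the arm, the fingers and reader below 0.2 N), for 1 s.
At the end, for the whole second after the job is handed in: The flap stands fully open (joint above 2.9 rad) and still; the tip box stands upright on the worktop, at rest, clear of the flap: its centre more than 188 mm along the reader's y (or below -60 mm), or more than 82 mm to either side along the reader's x (value of joint reader_flap above 2.9 rad and velocity of joint reader_flap below 0.1 rad/s and (y of tip_box in the frame of reader above 0.188 m or y of tip_box in the frame of reader below -0.06 m or x of tip_box in the frame of reader above 0.082 m or x of tip_box in the frame of reader below -0.082 m) and height (world z) of tip_box below 0.008 m and angle between tip_box's own z axis and vertical below 0.12 rad and linear speed of tip_box below 0.02 m/s); the robot touches nothing.
It fails at once if the tip box is lifted or tipped (height (world z) of tip_box above 0.012 m or angle between tip_box's own z axis and vertical above 0.25 rad).
It fails at once if the reader is pressed harder than 25 N (contact force between any of the fingers, the arm and reader above 25 N).
It fails at once if a bystander is moved by more than 15 mm (distance of any of red_cup, petri_dish, marker, brown_bottle, timer from where it was at the start of the episode above 0.015 m).
It also fails if it takes over 48 s, if anything falls off the work surface, if the arm or the gripper's body presses on something with over 40 N, if the wrist force passes 120 N, or if a joint passes its speed limit or range.

### The arm

A 7-joint arm with a two-finger parallel gripper is mounted at the origin on a cart in front of the work surface, level with it; the furniture and walls round the work are solid. World frame = base frame: x ahead of the robot, y to its left, z up, the work surface at z = 0. Lengths are in m, angles in rad, forces in N, time in s.
With the tool pointing down it reaches from about 0.35 to 0.9 m from the base axis. Payload 8.1 kg.
Tool frame: the origin (TCP) lies between the finger pads; the fingertips stand 11 mm ahead of it and the grasp point (between the pads) lies 8 mm behind it; z points along the fingers, y is the line along which they close (so a half turn about z gives the same grasp; the last joint's range is limited). The gripper opens to 92 mm and grips with 3 to 60 N. Pads are 19 mm wide; open, the fingers measure 130 mm over their backs; the gripper's body (75 mm by 190 mm) begins 47 mm behind the grasp point.
Start: joints at [1.089, 0.434, 0.025, 1.573, -0.012, 1.134, -0.075], TCP at [0.231, -0.581, 0.238] pointing down, gripper open.
Joint ranges: [-2.62, 2.62], [-0.44, 2.09], [-1.27, 1.32], [0.08, 2.57], [-1.32, 4.46], [0.12, 2], [-2.74, 2.74]. Speed limits (rad/s): [2.22, 2.22, 3.01, 3.01, 3.14, 3.14, 3.14].

### API

Orientations are given as a rotation vector (axis times angle).
In Python, from cell import observe, get_image, camera_params, sign_off gives the robot as it stands.
- The arm moves only by the shell command python3 -m pendant 'ROWS' [FORCE]. ROWS is JSON, one flat list of numbers, 7 for each row, row after row: the shift along the tool's x, y, z in m, then the turn, a rotation vector about the tool's x, y, z in rad, then the finger opening in m, from 0 to 0.0918. In form: [dx, dy, dz, rx, ry, rz, jaw, dx, dy, dz, rx, ry, rz, jaw, ...]. A call has 1 to 10 rows; each row shifts and turns the commanded pose from where the row before left it, along the tool's axes as they then stand; what a row does not reach is not made up. A row lasts 1/8 s, in which the tool goes at most 62.5 mm and 10.7 degrees, less where a joint would pass 70% of its speed; a pose out of reach is approached as far as the arm can. A call is refused whole if a number of a shift passes 0.0625 or a number of a turn 0.188, either way. A call with a gripper value outside its range is refused whole. The fingers move at their own pace and stop on an object; FORCE is the grip in N (left out, the last holds). Time passes only in rows, so rows that do not move let the fingers close. It gives the time, the measured TCP pose, the force, the opening and the grip force at its end, in the units of the state.
- observe(): the state, without advancing time (a new reading comes with each control period).
- get_image(name): name is "side" or "top"; returns the picture (480x640x3 uint8, red, green, blue); there is no depth.
- camera_params(name): a dict with "intrinsics" (3x3 intrinsics, pixels), "dist" ([k1, k2, p1, p2, k3] as OpenCV has them; the pictures are not rectified), "eye" and "rotation" of the camera in the world. Camera axes: x right, y down, z forward; pixel columns grow to the right and rows downward; lengths in m; the calibration is good to about 2 mm. A picture is of the moment at which its call begins. camera_params takes no time and is no camera call.
- sign_off(): hands the job in; it is judged then, once.
The state is a dict: "clock": time; "joints": joint angles; "dq": joint speeds; "joint_efforts": joint torques, N m; "position": TCP position; "ee_rot": TCP orientation; "force": force on the tool from outside, world axes, zero at the start; "ft_torque": the same for the moment, N m; "width": opening from 0.0 (shut) to 1.0 (fully open); "gripper_force": force on a finger pad.
Only numpy, scipy, OpenCV 4.12 (cv2) and the standard library are available. Lean on these libraries where they do the work, as an engineer would, in place of code of your own. Each camera call takes 0.05 s, during which the arm holds its last target. There are 200 camera calls.

## Working session

There is one attempt and no reset: what is moved stays moved. The work goes in short steps, Python scripts to look and compute and a shell command to move; the robot and the scene stay as the last step left them, time stands still between calls to the robot, and variables do not carry over. Pictures are saved under pics/ and viewed, at most 10 in all, crops included, and the job is handed in when it is done.

```bash
mkdir -p pics
python3 - <<'E'
from cell import *
import cv2
s=observe();print({k:s[k] for k in('clock','position','ee_rot','width','force')})
for n in('top','side'):
    cv2.imwrite(f'pics/{n}0.png',get_image(n)[:,:,::-1]);print(camera_params(n))
E
```

```text
{'clock': 0.0, 'position': array([ 0.23088109, -0.58024741,  0.23693879]), 'ee_rot': array([-3.08390519e+00, -5.91115712e-01,  7.23142510e-04]), 'width': 0.9982058788729102, 'force': array([ 0.36696644,  0.16825609, -0.24998032])}
{'intrinsics': array([[565.78433344,   0.        , 328.12131104],
       [  0.        , 565.78433344, 239.43427961],
       [  0.        ,   0.        ,   1.        ]]), 'dist': array([-0.15383479,  0.        ,  0.        ,  0.        ,  0.        ]), 'eye': array([ 0.36857054, -0.07214991,  1.36782514]), 'rotation': array([-2.19270568,  2.13123324, -0.13198139])}
{'intrinsics': array([[480.77804478,   0.        , 317.81265186],
       [  0.        , 480.77804478, 239.11496946],
       [  0.        ,   0.        ,   1.        ]]), 'dist': array([-0.09272272,  0.        ,  0.        ,  0.        ,  0.        ]), 'eye': array([0.70641334, 0.68597965, 0.99397973]), 'rotation': array([-0.28627525, -2.86837892,  1.01050845])}
```

View pics/top0.png

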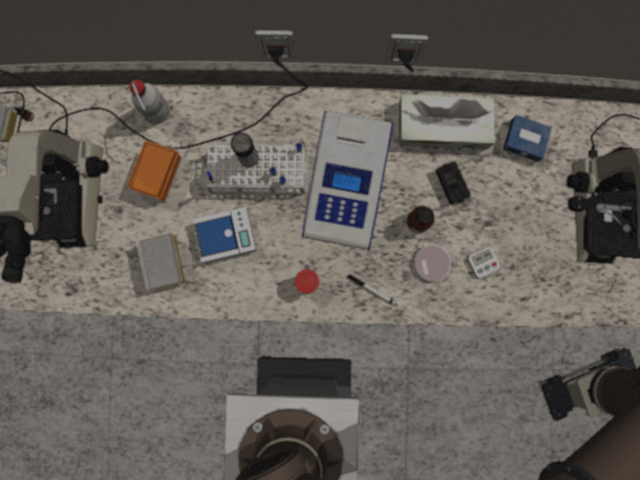

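View pics/side0.png

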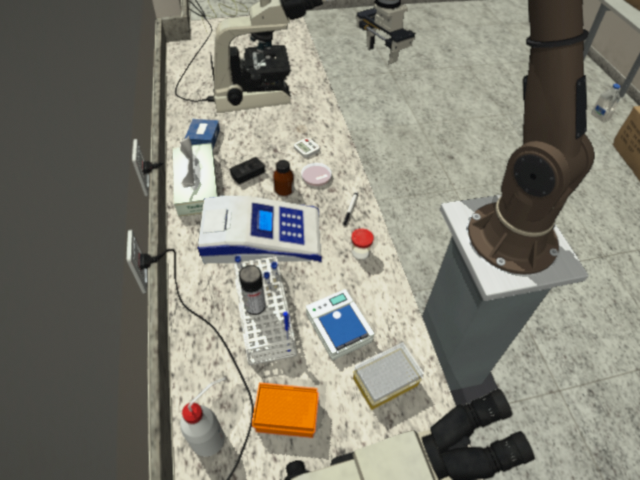

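The top view shows the reader at about (223,235), with a blue flap and its white mark at about (228,233). The yellow box with its grey lid is at about (160,262), the red cup is right of the reader at (307,281), and the orange look-alike is at (155,170).

```bash
cat > h.py <<'E'
from cell import *
import cv2, numpy as np
from scipy.spatial.transform import Rotation as R
def ray(n,uv,z):
    c=camera_params(n)
    p=cv2.undistortPoints(np.float32(uv).reshape(-1,1,2),c['intrinsics'],c['dist'])[:,0]
    d=np.c_[p,np.ones(len(p))]@R.from_rotvec(c['rotation']).as_matrix().T
    e=np.array(c['eye']); return e+d*((z-e[2])/d[:,2])[:,None]
def proj(n,P):
    c=camera_params(n); Rm=R.from_rotvec(c['rotation']).as_matrix().T
    return cv2.projectPoints(np.float64(P).reshape(-1,1,3),cv2.Rodrigues(Rm)[0],-Rm@np.array(c['eye']),c['intrinsics'],c['dist'])[0][:,0]
E
python3 - <<'E'
from h import *
im=cv2.imread('pics/top0.png')
a=cv2.resize(im[190:310,110:290],(780,520),interpolation=cv2.INTER_CUBIC)
cv2.imwrite('pics/c1.png',a)
s=cv2.imread('pics/side0.png'); b=cv2.resize(s[270:420,290:440],(600,600),interpolation=cv2.INTER_CUBIC);cv2.imwrite('pics/c2.png',b)
def blobs(n,i,box,lo,hi,z):
    x0,y0,x1,y1=box; m=cv2.inRange(cv2.cvtColor(i,cv2.COLOR_BGR2HSV),lo,hi)
    k=np.zeros_like(m);k[y0:y1,x0:x1]=m[y0:y1,x0:x1]
    c=max(cv2.findContours(k,0,2)[0],key=cv2.contourArea)
    r=cv2.boxPoints(cv2.minAreaRect(c)); W=ray(n,r,z)
    print(n,cv2.contourArea(c),r.round(1).tolist(),'\n',W.round(4).tolist(),'centre',W.mean(0).round(4),'sides',np.linalg.norm(W-np.roll(W,1,0),axis=1).round(4))
blobs('top',im,(185,200,245,270),(100,120,40),(125,255,255),.0425)
blobs('side',s,(305,290,380,360),(100,120,40),(125,255,255),.0425)
E
```

```text
top 929.0 [[196.3000030517578, 223.6999969482422], [229.6999969482422, 216.1999969482422], [236.6999969482422, 247.1999969482422], [203.39999389648438, 254.8000030517578]] 
 [[0.5547, 0.2403, 0.0425], [0.5751, 0.1609, 0.0425], [0.5014, 0.1405, 0.0425], [0.481, 0.2192, 0.0425]] centre [0.528  0.1902 0.0425] sides [0.0766 0.0819 0.0765 0.0813]
side 975.5 [[319.3999938964844, 317.79998779296875], [350.6000061035156, 302.20001220703125], [366.0, 333.0], [334.79998779296875, 348.6000061035156]] 
 [[0.574, 0.161, 0.0425], [0.4948, 0.1349, 0.0425], [0.4808, 0.2187, 0.0425], [0.557, 0.2418, 0.0425]] centre [0.5267 0.1891 0.0425] sides [0.0826 0.0834 0.085  0.0796]
```

View pics/c1.png

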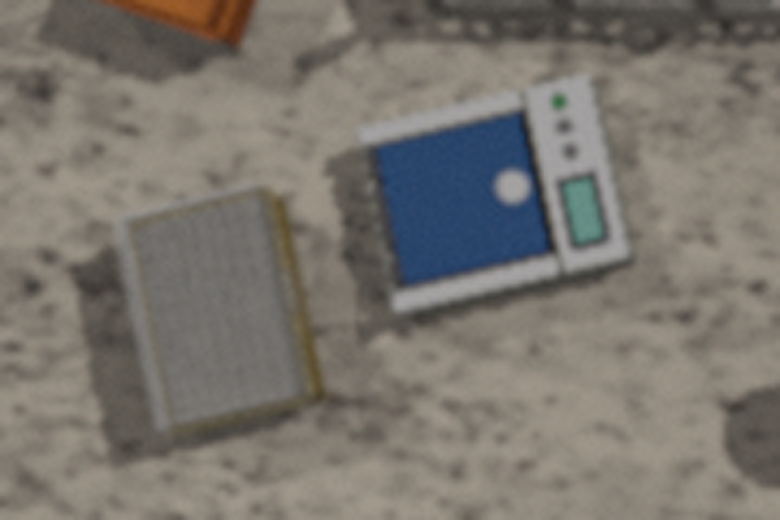

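View pics/c2.png

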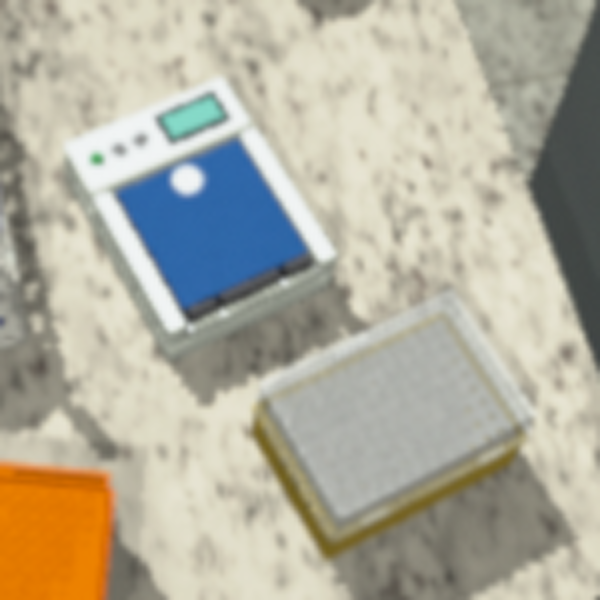

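The mark is at top pixel (228,233). The lid's corners in the top crop are about (120,222), (268,188), (308,400) and (160,432). In the side crop they are about (257,400), (452,293), (532,420) and (335,525). I'll turn these into positions.

Run:
```python
from h import *
T=lambda l:np.array(l)/4.3333+[110,190]-.4
S=lambda l:np.array(l)/4+[290,270]-.4
def sh(n,W):print(n,W[:,:2].round(4).tolist(),W.mean(0)[:2].round(4),np.linalg.norm(W-np.roll(W,-1,0),axis=1).round(3),[round(float(np.arctan2(*(b-a)[1::-1])),3) for a,b in zip(W,np.roll(W,-1,0))])
# corner order: far-left,far-right,near-right,near-left
b1=ray('top',T([(120,222),(268,188),(308,400),(160,432)]),.067);sh('box top',b1)
b2=ray('side',S([(335,525),(257,400),(452,293),(532,420)]),.067);sh('box side',b2)
sh('rdr top',ray('top',T([(362,130),(590,76),(632,262),(396,312)]),.042))
sh('rdr side',ray('side',S([(172,340),(68,147),(218,78),(333,262)]),.042))
m=[ray('top',T([(512,186)]),.0425)[0],ray('side',S([(187,180)]),.0425)[0]];print('mark',m)
for n,z,uv in[('top',.068,(307,281)),('side',.068,(362,237))]:print('cup',ray(n,[uv],z))
# free objects to the left: microscope/grey
print('scope base right-bottom',ray('top',[(100,245),(100,160)],.03), 'orange',ray('top',[(180,150),(160,200)],.06),'edge',ray('top',[(150,316)],0),ray('side',[(450,440)],0))
```

```text
box top [[0.5069, 0.374], [0.5278, 0.2926], [0.4142, 0.2641], [0.3941, 0.3445]] [0.4608 0.3188] [0.084 0.117 0.083 0.117] [-1.32, -2.895, 1.815, 0.255]
box side [[0.5117, 0.3787], [0.5332, 0.307], [0.416, 0.2691], [0.3975, 0.3464]] [0.4646 0.3253] [0.075 0.123 0.079 0.119] [-1.28, -2.829, 1.805, 0.276]
rdr top [[0.5645, 0.2488], [0.5979, 0.1235], [0.4959, 0.0958], [0.4647, 0.2242]] [0.5308 0.1731] [0.13  0.106 0.132 0.103] [-1.31, -2.876, 1.81, 0.241]
rdr side [[0.5647, 0.2544], [0.5965, 0.1258], [0.501, 0.0967], [0.4672, 0.2265]] [0.5323 0.1758] [0.132 0.1   0.134 0.101] [-1.329, -2.846, 1.825, 0.279]
mark [array([0.53570586, 0.16356014, 0.0425    ]), array([0.5346005 , 0.16039223, 0.0425    ])]
cup [[ 0.42558108 -0.02903815  0.068     ]]
cup [[ 0.42601717 -0.02844304  0.068     ]]
scope base right-bottom [[0.49789503 0.48052961 0.03      ]
 [0.71041651 0.49885943 0.03      ]] orange [[0.73025806 0.2873861  0.06      ]
 [0.60689952 0.32759912 0.06      ]] edge [[0.33079397 0.35368666 0.        ]] [[0.3662617  0.46913189 0.        ]]
```

Reader origin is about (0.5315, 0.1745) with yaw about 0.25. The mark comes out at about (0.535, 0.162), as it should. The box is at about (0.463, 0.322), which is y_r ≈ 0.160 and x_r ≈ -0.03 in the reader's frame, leaving a 49 mm gap. The plan is to go into the gap at about (0.480, 0.256) with the tool's y along the reader's x.

```bash
python3 -m pendant '[0.027,-0.0342,0,0,0,0,0.04,0.027,-0.0342,0,0,0,0,0.04,0.027,-0.0342,0,0,0,0,0.04,0.027,-0.0342,0,0,0,0,0.04,0.027,-0.0342,0,0,0,0,0.04,0.027,-0.0342,0,0,0,0,0.04,0.027,-0.0342,0,0,0,0,0.04,0.027,-0.0342,0,0,0,0,0.04,0.027,-0.0342,0,0,0,0,0.04,0.027,-0.0342,0,0,0,0,0.04]'
python3 -m pendant '[0.027,-0.0342,0,0,0,0,0.04,0.027,-0.0342,0,0,0,0,0.04,0.027,-0.0342,0,0,0,0,0.04,0.027,-0.0342,0,0,0,0,0.04,0.027,-0.0342,0,0,0,0,0.04,0.027,-0.0342,0,0,0,0,0.04,0.027,-0.0342,0,0,0,0,0.04,0.027,-0.0342,0,0,0,0,0.04,0.027,-0.0342,0,0,0,0,0.04,0.027,-0.0342,0,0,0,0,0.04]'
python3 -m pendant '[0,0,0,0,0,-0.18,0.04,0,0,0,0,0,-0.18,0.04,0,0,0,0,0,-0.18,0.04,0,0,0,0,0,-0.18,0.04,0,0,0,0,0,-0.18,0.04,0,0,0,0,0,-0.18,0.04,0,0,0,0,0,-0.18,0.04,0,0,0,0,0,-0.18,0.04,0,0,0,0,0,0,0.04]'
cat >> h.py <<'E'
O=np.array([.5315,.1745]);YAW=.25
def rel(x,y,z):
    "tool-frame shift to bring TCP to reader-frame (x,y), world z; plus yaw error"
    s=observe(); M=R.from_rotvec(s['ee_rot'])
    c,n=np.cos(YAW),np.sin(YAW); w=O+np.array([c*x-n*y,n*x+c*y])
    ty=M.as_matrix()[:,1]
    pr=np.array([[c,n],[-n,c]])@(np.array(s['position'])[:2]-O)
    print('t',s['clock'],'reader xy',pr.round(4),'z',s['position'][2].round(4),'shift',M.inv().apply(np.r_[w,z]-s['position']).round(4),'rz',round(float(np.arctan2(ty[1],ty[0])-YAW),3),'tilt',M.as_matrix()[:,2].round(3),'F',np.round(s['force'],1))
E
python3 -c "
from h import *
rel(-.03,.0915,.036)
cv2.imwrite('pics/t1.png',cv2.resize(get_image('top')[170:330,100:340,::-1],(780,520),interpolation=2))"
```

```text
clock: 1.35
position: [0.3556, -0.1617, 0.2377]
ee_rot: [3.085, 0.591, -0.0]
force: [0.1, -0.0, -0.1]
width: 0.435
gripper_force: 0.0
clock: 2.6
position: [0.4801, 0.2556, 0.2373]
ee_rot: [3.085, 0.591, -0.001]
force: [0.4, -1.3, 0.6]
width: 0.44
gripper_force: 0.0
clock: 3.72
position: [0.4798, 0.2542, 0.2373]
ee_rot: [-1.931, -2.477, 0.001]
force: [-0.9, -0.1, 0.2]
width: 0.435
gripper_force: 0.0
t 3.725 reader xy [-0.0303  0.09  ] z 0.2373 shift [0.0015 0.0005 0.2013] rz -0.003 tilt [-0.001 -0.    -1.   ] F [-0.9 -0.1  0.2]
```

View pics/t1.png

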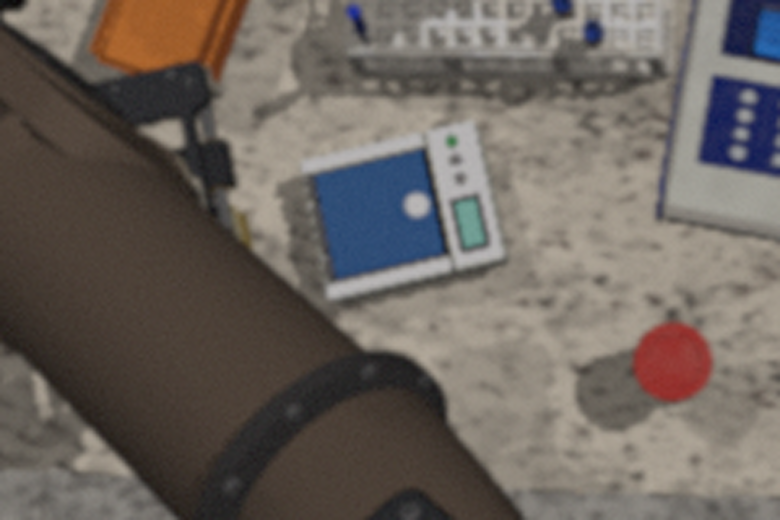

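The arm hides the box in this view, but the reader and its flap are unchanged. Each side of the fingers has about 15 mm of clearance, so I'll descend and check from the side.

```bash
python3 -m pendant '[0.0015,0,0.04,0,0,0,0.04,0,0,0.04,0,0,0,0.04,0,0,0.04,0,0,0,0.04,0,0,0.02,0,0,0,0.04,0,0,0.02,0,0,0,0.04,0,0,0.02,0,0,0,0.04,0,0,0.02,0,0,0,0.04,0,0,0,0,0,0,0.04]'
python3 -c "
from h import *
rel(-.03,.0915,.036)
cv2.imwrite('pics/s1.png',cv2.resize(get_image('side')[260:430,280:450,::-1],(600,600),interpolation=2))"
```

```text
clock: 4.78
position: [0.4789, 0.2554, 0.0363]
ee_rot: [-1.929, -2.478, 0.004]
force: [0.1, 1.0, 0.1]
width: 0.436
gripper_force: 0.0
t 4.775 reader xy [-0.031   0.0914] z 0.0363 shift [0.0001 0.001  0.0003] rz -0.002 tilt [-0.002 -0.001 -1.   ] F [0.1 1.  0.1]
```

View pics/s1.png

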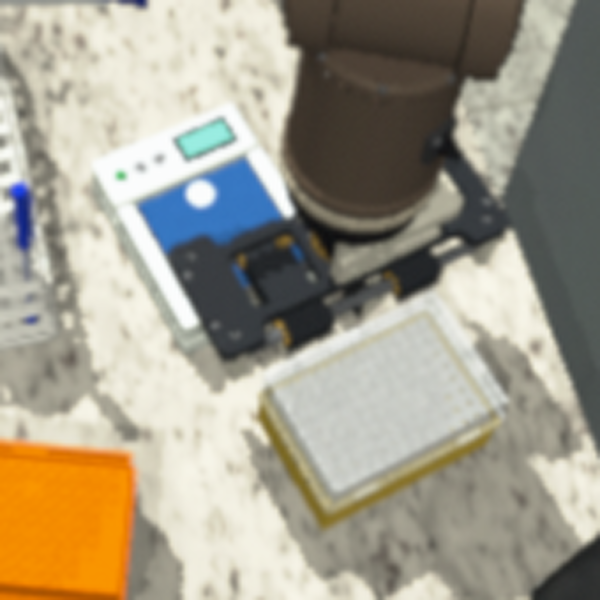

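The fingers stand in the gap between reader and box without touching either. Now I'll push along tool +x, slowly, about 60 mm.

```bash
python3 -m pendant '[0.006,0,0,0,0,0,0.04,0.006,0,0,0,0,0,0.04,0.005,0,0,0,0,0,0.04,0.005,0,0,0,0,0,0.04,0.005,0,0,0,0,0,0.04,0.005,0,0,0,0,0,0.04]'
python3 -m pendant '[0.005,0,0,0,0,0,0.04,0.005,0,0,0,0,0,0.04,0.005,0,0,0,0,0,0.04,0.005,0,0,0,0,0,0.04,0.004,0,0,0,0,0,0.04,0.003,0,0,0,0,0,0.04,0.001,0,0,0,0,0,0.04,0,0,0,0,0,0,0.04]'
python3 -c "
from h import *
rel(-.03,.15,.036)
cv2.imwrite('pics/s2.png',cv2.resize(get_image('side')[260:430,280:450,::-1],(600,600),interpolation=2))"
```

```text
clock: 5.58
position: [0.4718, 0.2871, 0.0377]
ee_rot: [1.93, 2.479, -0.0]
force: [0.4, -2.5, 1.3]
width: 0.436
gripper_force: 1.0
clock: 6.58
position: [0.4647, 0.3143, 0.0377]
ee_rot: [-1.929, -2.479, -0.0]
force: [0.6, 0.0, 0.6]
width: 0.44
gripper_force: 0.0
t 6.575 reader xy [-0.0301  0.152 ] z 0.0377 shift [-0.002   0.0001  0.0017] rz -0.002 tilt [-0.  0. -1.] F [0.6 0.  0.6]
```

View pics/s2.png

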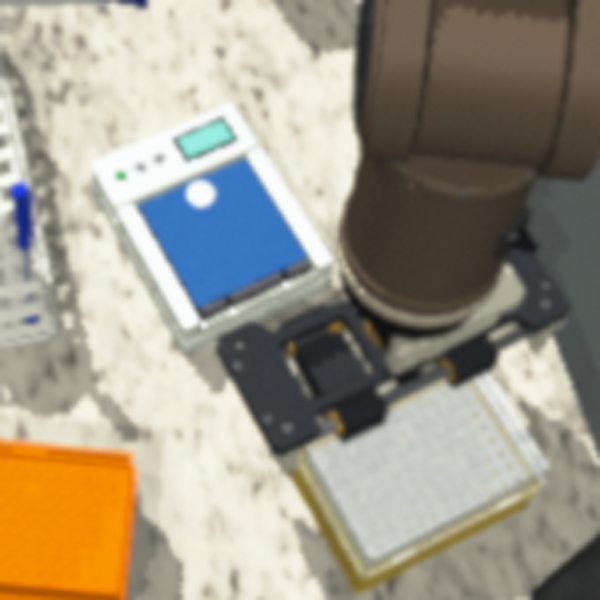

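The box moved as a whole and stays upright and aligned. Its lid corners went from about (325,505) and (505,405) to about (362,572) and (547,470). I'll work out how far that is, back off and rise.

```bash
python3 - <<'E'
from h import *
S=lambda l:np.array(l)/3.529+[280,260]
a=ray('side',S([(325,505),(505,405)]),.067);b=ray('side',S([(362,572),(547,470)]),.067)
d=(b-a)[:,:2]; c,n=np.cos(.25),np.sin(.25); print(d@np.array([[c,-n],[n,c]]))
E
python3 -m pendant '[-0.015,0,0,0,0,0,0.04,-0.015,0,0,0,0,0,0.04,0,0,-0.04,0,0,0,0,0,0,-0.04,0,0,0,0,0,0,-0.04,0,0,0,0,-0.045,0,0,0,0,0,0,-0.045,0,0,0,0,0,0,-0.045,0,0,0,0,0,0,0,0,0,0,0,0,0]'
python3 -c "
from h import *
rel(0,-.013,.075)
im=get_image('top')[:,:,::-1]
cv2.imwrite('pics/t2.png',cv2.resize(im[170:330,100:340],(780,520),interpolation=2))"
```

```text
[[0.0005488  0.04167291]
 [0.00013103 0.04377754]]
clock: 7.75
position: [0.5065, 0.1482, 0.157]
ee_rot: [1.938, 2.47, -0.004]
force: [-0.2, -0.2, -0.4]
width: 0.005
gripper_force: 0.0
t 7.75 reader xy [-0.0308 -0.0193] z 0.157 shift [0.0068 0.0308 0.082 ] rz -0.01 tilt [-0.001 -0.003 -1.   ] F [-0.2 -0.2 -0.4]
```

View pics/t2.png

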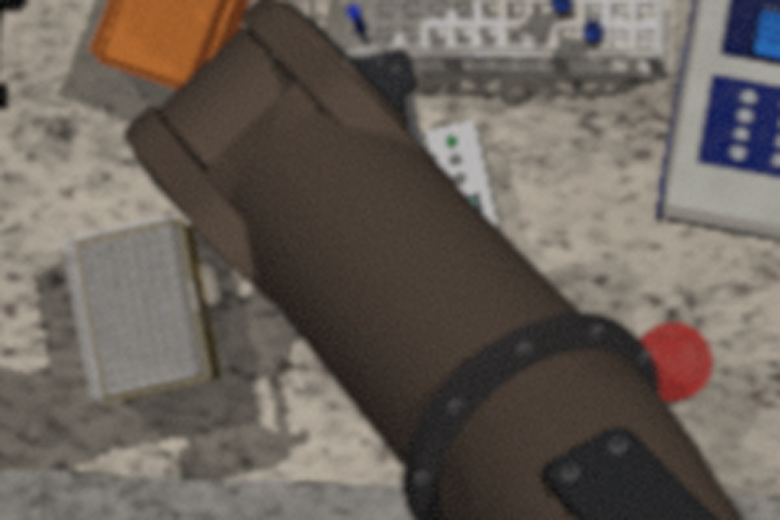

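The box now stands alone, with lid corners at about (68,240), (188,218), (213,378) and (97,400), and the cup is untouched. I'll check its y_r, then move above the mark.

```bash
python3 - <<'E'
from h import *
W=ray('top',np.array([(68,240),(188,218),(213,378),(97,400)])/3.25+[99.7,169.7],.067)[:,:2]
c,n=np.cos(.25),np.sin(.25); print(((W-O)@np.array([[c,-n],[n,c]])).round(3),((W.mean(0)-O)@np.array([[c,-n],[n,c]])).round(4))
E
python3 -m pendant '[0.0068,0.0308,0,0,0,0.01,0,0,0,0.035,0,0,0,0,0,0,0.035,0,0,0,0,0,0,0.012,0,0,0,0,0,0,0,0,0,0,0,0,0,0,0,0,0,0]'
python3 -c "
from h import *
rel(0,-.013,.0645)
cv2.imwrite('pics/s3.png',cv2.resize(get_image('side')[230:400,270:440,::-1],(600,600),interpolation=2))"
```

```text
[[ 0.028  0.24 ]
 [ 0.024  0.15 ]
 [-0.093  0.153]
 [-0.09   0.24 ]] [-0.0328  0.196 ]
clock: 8.55
position: [0.5341, 0.169, 0.077]
ee_rot: [1.941, 2.469, 0.003]
force: [-0.1, 0.0, 0.7]
width: 0.004
gripper_force: 0.0
t 8.55 reader xy [ 0.0012 -0.006 ] z 0.077 shift [-0.007  -0.0011  0.0125] rz -0.012 tilt [ 0.002  0.001 -1.   ] F [-0.1  0.   0.7]
```

View pics/s3.png

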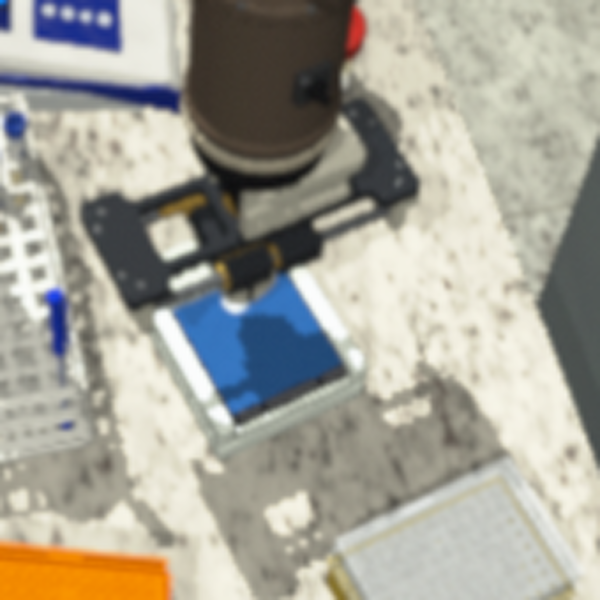

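The box's y_r is 0.196–0.203, so it is clear. The fingers hang over the mark, which shows at (238,305). I'll correct by 7 mm and go down.

```bash
python3 -m pendant '[-0.007,-0.001,0.005,0,0,-0.01,0,0,0,0.008,0,0,0,0,0,0,0.005,0,0,0,0,0,0,0,0,0,0,0]'; python3 -c "
from h import *
rel(0,-.013,.0535)"
```

```text
clock: 9.1
position: [0.5338, 0.1612, 0.0571]
ee_rot: [-1.929, -2.479, 0.001]
force: [0.0, 0.2, -0.9]
width: 0.006
gripper_force: 0.0
t 9.1 reader xy [-0.001  -0.0135] z 0.0571 shift [0.0005 0.001  0.0036] rz -0.002 tilt [-0.001 -0.    -1.   ] F [ 0.   0.2 -0.9]
```

```bash
for i in 1 2; do python3 -m pendant '[0,0,0.002,0,0,0,0,0,0,0,0,0,0,0]' | sed -n '2p;4p'; done
for i in 1 2; do python3 -m pendant '[0,0,0.0015,0,0,0,0,0,0,0,0,0,0,0]' | sed -n '2p;4p'; done
```

```text
position: [0.5342, 0.1614, 0.0557]
force: [0.3, 0.4, 0.1]
position: [0.5344, 0.1614, 0.0538]
force: [-0.2, 0.5, -0.3]
position: [0.5344, 0.1613, 0.0523]
force: [-1.0, 0.6, 2.8]
position: [0.5344, 0.1613, 0.0507]
force: [-0.0, 0.1, 3.4]
```

```bash
python3 -m pendant '[0,0,0.001,0,0,0,0,0,0,0,0,0,0,0]' | sed -n '2p;4p'; python3 -m pendant '[0,0,0.001,0,0,0,0,0,0,0,0,0,0,0]' | sed -n '2p;4p'
```

```text
position: [0.5343, 0.1613, 0.0497]
force: [-0.3, -0.6, 2.7]
position: [0.5343, 0.1614, 0.0488]
force: [0.3, 0.5, 3.0]
```

The mark is about 4.7 mm down and the force dipped, so the catch has probably let go. Take the finger up and to the right, away from the flap's arc.

```bash
python3 -m pendant '[0,0,-0.01,0,0,0,0,0,0,-0.03,0,0,0,0,-0.02,0,-0.04,0,0,0,0,-0.04,0,-0.04,0,0,0,0,-0.04,0,-0.04,0,0,0,0,-0.04,0,0,0,0,0,0,0,0,0,0,0,0,0,0,0,0,0,0,0,0]'
for i in 1 2 3; do python3 -m pendant '[0,0,0,0,0,0,0,0,0,0,0,0,0,0,0,0,0,0,0,0,0,0,0,0,0,0,0,0,0,0,0,0,0,0,0,0,0,0,0,0,0,0,0,0,0,0,0,0,0,0,0,0,0,0,0,0,0,0,0,0,0,0,0,0,0,0,0,0,0,0]' | sed -n '1,2p;4p'; done
python3 -c "
from h import *
cv2.imwrite('pics/s4.png',cv2.resize(get_image('side')[230:430,270:470,::-1],(600,600),interpolation=2))"
```

```text
clock: 11.6
position: [0.5679, 0.0259, 0.2086]
ee_rot: [-1.929, -2.478, 0.001]
force: [-0.6, 1.3, -0.2]
width: 0.004
gripper_force: 0.0
clock: 12.85
position: [0.5685, 0.0255, 0.2087]
force: [-0.3, -0.4, 0.1]
clock: 14.1
position: [0.5686, 0.0255, 0.2087]
force: [0.1, 0.9, -0.1]
clock: 15.35
position: [0.5686, 0.0255, 0.2087]
force: [0.4, 0.0, 0.7]
```

View pics/s4.png

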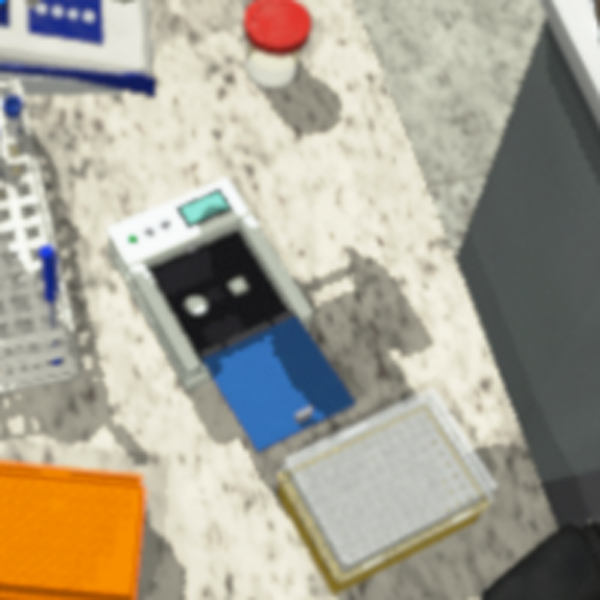

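The flap is open left of the reader, its end corners at about (260,450) and (355,403), just short of the box. I'll check where its end is and that it is still.

```bash
python3 -m pendant '[0,0,0,0,0,0,0,0,0,0,0,0,0,0,0,0,0,0,0,0,0,0,0,0,0,0,0,0,0,0,0,0,0,0,0,0,0,0,0,0,0,0,0,0,0,0,0,0,0,0,0,0,0,0,0,0,0,0,0,0,0,0,0,0,0,0,0,0,0,0]' | sed -n '1p;4p'
python3 - <<'E'
from h import *
a=cv2.imread('pics/s4.png');b=cv2.resize(get_image('side')[230:430,270:470,::-1],(600,600),interpolation=2)
print('diff',np.abs(a[300:600,180:520].astype(int)-b[300:600,180:520]).mean())
c,n=np.cos(.25),np.sin(.25);Q=np.array([[c,-n],[n,c]])
for z in(.04,.045,.055):print(z,((ray('side',np.array([(260,450),(355,403)])/3+[270,230],z)[:,:2]-O)@Q).round(4).tolist())
print('box',((ray('side',np.array([(340,572),(283,468),(432,393),(493,488)])/3+[270,230],.067)[:,:2].mean(0)-O)@Q).round(4))
t=get_image('top');m=cv2.inRange(cv2.cvtColor(t,cv2.COLOR_RGB2HSV),(100,120,40),(125,255,255));m[:, 245:]=0;m[:200]=0
k=max(cv2.findContours(m,0,2)[0],key=cv2.contourArea);r=cv2.boxPoints(cv2.minAreaRect(k));print(((ray('top',r,.042)[:,:2]-O)@Q).round(3).tolist())
E
```

```text
clock: 16.65
force: [0.6, -0.0, -0.4]
diff 0.41740522875816993
0.04 [[0.0326, 0.1414], [-0.0452, 0.1402]]
0.045 [[0.034, 0.143], [-0.0434, 0.1419]]
0.055 [[0.0367, 0.1463], [-0.0398, 0.1451]]
box [-0.0273  0.2057]
[[0.039, 0.148], [0.038, 0.066], [-0.038, 0.064], [-0.038, 0.145]]
```

The flap's end is at y_r ≈ 0.145, level and still, and the box is at y_r ≈ 0.20. The robot touches nothing, so I'll hand it in.

```bash
python3 -c "
from cell import *
print(sign_off())"
```

```text
the job is handed in; nothing more can be done
None
```

The job is handed in at about 17 s of the 48 s: the tip box was pushed clear to y ≈ 0.20 m in the reader's frame (0.188 m needed), and the flap popped open after the press and stayed level and still, with the arm well away; sign-off returned no verdict.

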